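# Brush out the open spice jar and hold the carousel with it to the front

## Task

With the bottle brush, brush out the open jar where it stands on the spice carousel - three full strokes, each right down to the bottom and back up - and stand the brush upright in its holder again. Then take the carousel by its centre handle and turn it until the open jar faces straight out of the open front of the tray, and finish still gripping the handle firmly so that the carousel cannot move while I fill the jar. Keep every jar upright in its ring and leave the other things on the counter alone.

Things in the scene. Friction and masses are not known exactly. Their poses are not given: they have to be found in the camera images.
- tray: Square wooden tray, 290 x 290 mm, fixed. Origin at the centre of its underside, z up. Raised edge (38 mm above the counter, 10 mm thick) on three sides: -x, +y and -y. Its own +x side (away from the robot, tray turned at most 15 degrees) has no edge: this is the open front. The carousel turns about the tray's own z axis.
- carousel: Round wooden spice carousel on the tray; turns easily both ways about its vertical axis, stays where left. Origin on the axis at counter height, z up, turning with it. Deck 264 mm across, top 32 mm above the counter. Six jar rings 9 mm high, 73 mm inside, centred 90 mm from the axis every 60 degrees, the first 30 degrees from its own +x. Jars and lids reach at most 134 mm above the counter, the handle 169 mm.
- carousel_handle (a point): Centre of the carousel's carrying handle, on its axis, 160 mm above the counter: a wooden bar 92 mm long along this point's x (the carousel's own x), 16 mm wide (y), 18 mm high, on two 8 mm steel rods under it at 34 mm either side of the centre. Clear all round, so it can be pinched across its width from straight above.
- open_jar: White ceramic jar without a lid, the only open one on the carousel: outside 70 mm across, 85 mm high, inside 62 mm across, floor 5 mm thick, about 0.28 kg. Origin at the centre of its underside, z up. Loose, standing in one of the rings; at the start on the robot's side, within about 95 degrees of straight opposite the open front.
- open_jar_mouth (a point): Centre of the open jar's mouth, 85 mm above its underside.
- brush: Bottle brush, about 0.09 kg, standing upright in its holder, bristles down. Origin at the centre of the flat lower end of the bristles, z along the brush to the end of its handle. Bristle head 45 mm across (42 mm of it firm), from 0 to 64 mm; steel neck 9 mm thick up to 100 mm; round wooden handle 19 mm thick from 100 to 180 mm.
- holder: White ceramic brush holder, an open round cup fixed to the counter: outside 62 mm across, 85 mm high, inside 54 mm across, floor 6 mm thick. Origin at the centre of its underside, z up. Beside the tray, left or right.
- holder_mouth (a point): Centre of the holder's mouth, 85 mm above the counter.
- lidded_jar0: One of the five other jars on the carousel: white ceramic 70 mm across with a flat wooden lid, 101 mm high in all, origin at the centre of its underside. Loose in its ring; leave it there.
- lidded_jar1: One of the five other jars on the carousel: white ceramic 70 mm across with a flat wooden lid, 101 mm high in all, origin at the centre of its underside. Loose in its ring; leave it there.
- lidded_jar2: One of the five other jars on the carousel: white ceramic 70 mm across with a flat wooden lid, 101 mm high in all, origin at the centre of its underside. Loose in its ring; leave it there.
- lidded_jar3: One of the five other jars on the carousel: white ceramic 70 mm across with a flat wooden lid, 101 mm high in all, origin at the centre of its underside. Loose in its ring; leave it there.
- lidded_jar4: One of the five other jars on the carousel: white ceramic 70 mm across with a flat wooden lid, 101 mm high in all, origin at the centre of its underside. Loose in its ring; leave it there.
- canister: Bystander: white ceramic canister with knobbed lid, 98 mm across, 142 mm high, origin at the centre of its underside.
- lid: Bystander: the open jar's wooden lid, 72 mm across, 16 mm high, lying on the counter beside the tray, origin at the centre of its underside.
- spoon: Bystander: steel spoon 170 mm long lying on the counter along its own x axis, beside the tray.
- tin: Bystander: food can 74 mm across, 110 mm high, origin at the centre of its underside.
- tea_box: Bystander: carton 75 x 140 x 70 mm high, origin at the centre of its underside.
- oat_jar: Bystander: closed glass jar 90 mm across, 120 mm high, beyond the tray, origin at the centre of its underside.
- pepper_mill: Bystander: wooden pepper mill 54 mm across, 186 mm high, beyond the tray, origin at the centre of its underside.
Mind the look-alikes: they are no part of the job. Leave any pink look-alike of the lidded_jar3 alone.

How it is judged:
By the outcome, as a careful person would: the job done as asked, in the order asked, and still so for the second after the job is handed in, while the arm keeps its last pose, push and grip.
It also fails if it takes over 72 s, if anything falls off the work surface, if the arm or the gripper's body presses on something with over 40 N, if the wrist force passes 120 N, or if a joint passes its speed limit or range.

## Robot

A 7-joint arm with a two-finger parallel gripper is mounted at the origin on the work surface. World frame = base frame: x ahead of the robot, y to its left, z up, the work surface at z = 0. Lengths are in m, angles in rad, forces in N, time in s.
With the tool pointing down it reaches from about 0.35 to 0.9 m from the base axis. Payload 8.1 kg.
Tool frame: the origin (TCP) lies midway between the tips of the shut fingers; the grasp point (between the pads) lies arm.tcp_to_grasp behind it (arm.tcp_to_grasp is the distance from the TCP to the grasp point, in m); z points along the fingers, y is the line along which they close (so a half turn about z gives the same grasp; the last joint's range is limited). The gripper opens to 92 mm and grips with 3 to 60 N. Pads are 19 mm wide; open, the fingers measure 130 mm over their backs; the gripper's body (75 mm by 190 mm) begins 47 mm behind the grasp point.
Start: joints at [1.145, 0.434, 0.025, 1.573, -0.012, 1.134, -0.075], TCP at [0.198, -0.593, 0.227] pointing down, gripper open.
Joint ranges: [-2.62, 2.62], [-0.44, 2.09], [-1.27, 1.32], [0.08, 2.57], [-1.32, 4.46], [0.12, 2], [-2.74, 2.74]. Speed limits (rad/s): [2.22, 2.22, 3.01, 3.01, 3.14, 3.14, 3.14].

## Interface

Orientations are given as a rotation vector (axis times angle).
In Python, from cell import observe, get_image, arm gives the robot as it stands. The module is installed in compiled form; this text tells all that it offers.
- The arm moves only by the tool drive_tool, never from a script. Its argument "steps" is a list of rows, each a list of 5 numbers: the closure, from 0 (fully open) to 1 (shut), then the shift along the world's x, y, z in mm, then the turn about the world's z in rad. In form: [[hand, x, y, z, roll], ...]. A call has 1 to 20 rows; each row shifts and turns the commanded pose from where the row before left it; what a row does not reach is not made up. A row lasts 1/12 s, in which the tool goes at most 41.7 mm and 7.16 degrees, less where a joint would pass 70% of its speed; a pose out of reach is approached as far as the arm can. A call with a gripper value outside its range is refused whole. The fingers move at their own pace and stop on an object; "grip_force" is the grip in N (left out, the last holds). Time passes only in rows, so rows that do not move let the fingers close. It gives the time, the measured TCP pose, the force, the opening and the grip force at its end, in the units of the state.
- observe(): the state, without advancing time (a new reading comes with each control period).
- get_image(name): name is "side" or "top"; returns a dict with "image" (480x640x3 uint8, red, green, blue), "vfov" (degrees; the focal length in pixels is half the picture's height over the tangent of half this angle, whatever the lens; pixels are square), "cx", "cy" (the principal point, pixels), "k1" (the pictures are not rectified: a ray, as slopes to the right and down, at radius r is drawn at 1 + k1 r^2 times it, then the intrinsics apply), "xyz" and "attitude" of the camera in the world. Camera axes: x right, y down, z forward; pixel columns grow to the right and rows downward; lengths in m; the calibration is good to about 2 mm. A picture is of the moment at which its call begins. There is no depth.
- arm.sign_off(): hands the job in; it is judged then, once.
The state is a dict: "clock": time; "joints": joint angles; "dq": joint speeds; "joint_efforts": joint torques, N m; "position": TCP position; "ee_rot": TCP orientation; "force": force on the tool from outside, world axes, zero at the start; "ft_torque": the same for the moment, N m; "width": opening from 0.0 (shut) to 1.0 (fully open); "gripper_force": force on a finger pad.
Only numpy, scipy, OpenCV 4.12 (cv2) and the standard library are available. Lean on these libraries where they do the work, as an engineer would, in place of code of your own. Each camera call takes 0.05 s, during which the arm holds its last target. There are 200 camera calls.

## Working session

There is one attempt and no reset: what is moved stays moved. The work goes in short steps, Python scripts to look and compute and a tool call to move; the robot and the scene stay as the last step left them, time stands still between calls to the robot, and variables do not carry over. Pictures are saved under pics/ and viewed, at most 10 in all, crops included, and the job is handed in when it is done.

Besides the shell and the picture viewer there is one more tool, called as name(argument=value, ...) on one line, values as JSON. drive_tool: Moves the arm, as the interface text tells. Its arguments: {"type":"object","properties":{"steps":{"type":"array"},"grip_force":{"type":"number"}},"required":["steps"]}

```bash
mkdir -p pics
cat > h.py <<'E'
import numpy as np, cv2
from scipy.spatial.transform import Rotation as R
from cell import observe, get_image, arm
def att(c):
    a=np.array(c["attitude"],float)
    return a if a.shape==(3,3) else R.from_rotvec(a).as_matrix()
def snap(n,fn):
    c=get_image(n); cv2.imwrite(fn,c["image"][:,:,::-1]); return c
def K(c):
    f=240/np.tan(np.radians(c["vfov"])/2); return np.array([[f,0,c["cx"]],[0,f,c["cy"]],[0,0,1.]])
def pt(c,u,v,z):
    # inverse distort
    k=K(c); d=np.array([(u-c["cx"])/k[0,0],(v-c["cy"])/k[0,0]]); s=d.copy()
    for _ in range(50): s=d/(1+c["k1"]*(s@s))
    w=att(c)@np.array([s[0],s[1],1]); p=np.array(c["xyz"]); return p+w*(z-p[2])/w[2]
def px(c,P):
    q=att(c).T@(np.array(P)-c["xyz"]); s=q[:2]/q[2]; s=s*(1+c["k1"]*(s@s)); k=K(c)
    return s*k[0,0]+[c["cx"],c["cy"]]
E
python3 - <<'E'
from h import *
for n in("top","side"):
    c=snap(n,f"pics/{n}0.png"); print({k:v for k,v in c.items() if k!="image"}); print(att(c))
print(observe(), arm.tcp_to_grasp)
E
```

```text
{'vfov': 52.02203117020136, 'cx': 324.4723682270747, 'cy': 251.52968841909683, 'k1': -0.14042909611933516, 'xyz': array([ 0.39259956, -0.02579607,  1.22447748]), 'attitude': array([-2.14681758,  2.1339485 , -0.17386094])}
[[ 0.00569813 -0.987428    0.1579667 ]
 [-0.99997595 -0.00625127 -0.00300498]
 [ 0.0039547  -0.15794578 -0.98743987]]
{'vfov': 43.86543970282386, 'cx': 313.80908820663643, 'cy': 238.0371395989278, 'k1': -0.07771561194017643, 'xyz': array([0.47271202, 0.92744566, 0.77100547]), 'attitude': array([-0.16759667,  2.7317755 , -1.44679302])}
[[-0.99309254 -0.07409323  0.09098025]
 [-0.11689229  0.55755235 -0.82187078]
 [ 0.01016881 -0.82682862 -0.562362  ]]
{'clock': 0.1, 'joints': array([ 1.14538859,  0.43514099,  0.02494383,  1.5740282 , -0.01158936,
        1.133974  , -0.0750996 ]), 'dq': array([-0.00120416, -0.00102462, -0.00010092, -0.00097132,  0.00059865,
        0.00062135,  0.00163488]), 'joint_efforts': array([ 2.82954104e-03, -6.69130254e+01,  9.87882838e-01, -3.15148151e+01,
       -6.04970078e-02,  3.74107214e-02,  5.61017976e-05]), 'position': array([ 0.19808449, -0.59229122,  0.2260222 ]), 'ee_rot': array([-3.09942547e+00, -5.04589100e-01,  5.47174566e-04]), 'force': array([ 0.06545209, -0.57222341, -0.19107072]), 'ft_torque': array([ 0.00499673, -0.02004667, -0.00294416]), 'gripper_force': 0.0, 'width': 1.0003397478466862} 0.0188
```

View pics/top0.png

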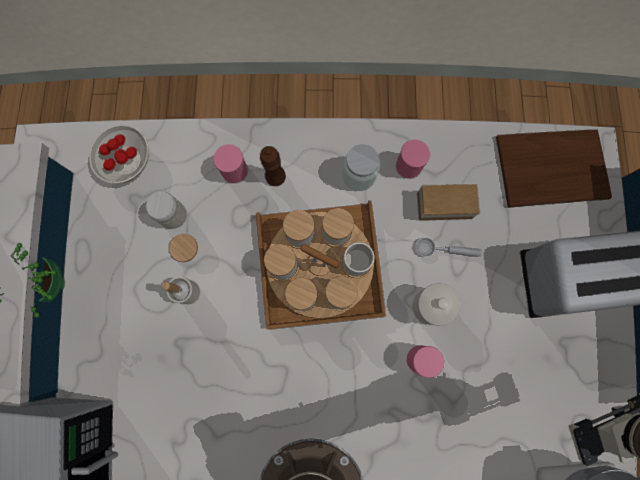

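View pics/side0.png

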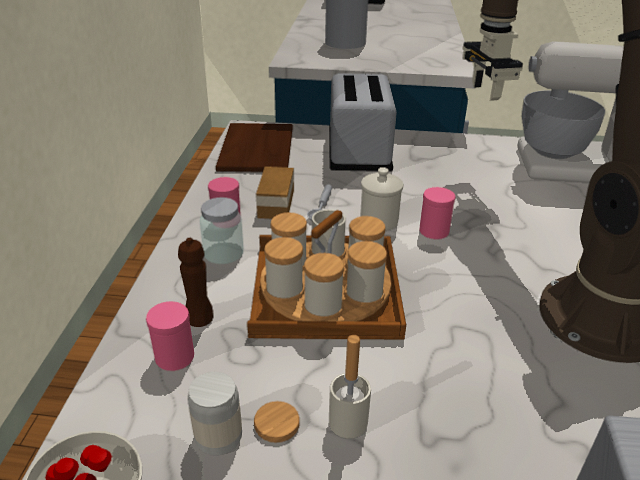

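The top view shows the tray at about (320,265), with its open front facing up (+x). The open jar is at (358,260), the carousel handle at (322,255), and the brush in its holder at (180,290). In the side view the brush handle's top is at (353,340). Next, enlarged crops.

Run:
```python
import cv2,numpy as np
t=cv2.imread("pics/top0.png");s=cv2.imread("pics/side0.png")
cv2.imwrite("pics/a.png",cv2.resize(t[190:335,245:395],None,fx=4,fy=4,interpolation=cv2.INTER_CUBIC))
a=cv2.resize(t[265:315,150:210],None,fx=6,fy=6,interpolation=cv2.INTER_CUBIC)
b=cv2.resize(s[330:445,320:385],None,fx=5,fy=5,interpolation=cv2.INTER_CUBIC)
o=np.zeros((575,690,3),np.uint8);o[:300,:360]=a;o[:,365:690]=b
cv2.imwrite("pics/b.png",o)
```

```text
(no output)
```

View pics/a.png

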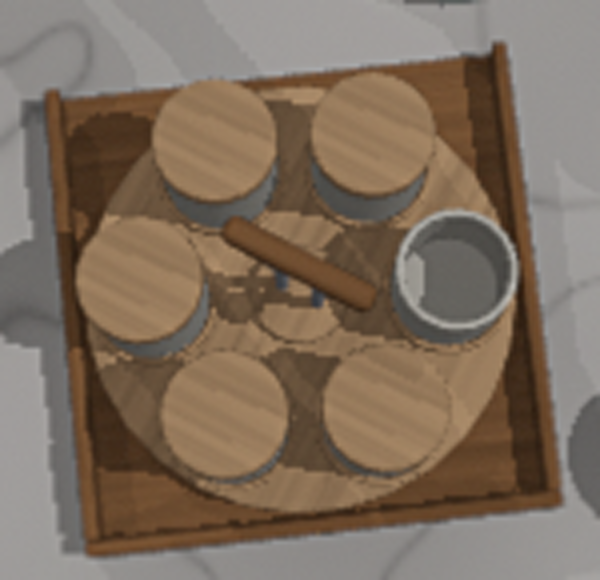

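View pics/b.png

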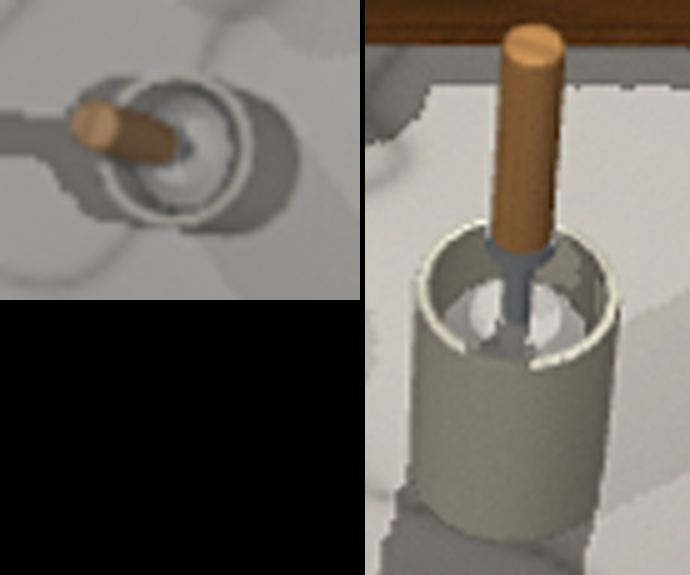

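In the crops, the jar mouth centre is at (455,269), the handle bar runs from (232,228) to (368,297), and the lids are visible. The brush end is at (97,125) in the top crop and (533,45) in the side crop. The holder mouth is at (180,150) and (518,292).

Run:
```python
from h import *
from scipy.optimize import least_squares
t=get_image("top");s=get_image("side")
A=lambda x,y:(245+x/4-.4,190+y/4-.4)
B=lambda x,y:(150+x/6-.4,265+y/6-.4)
S=lambda x,y:(320+(x-365)/5-.4,330+y/5-.4)
P=lambda q,z:pt(t,*q,z)[:2].round(4)
m=P(A(455,269),.118);print("mouth",m)
h1,h2=P(A(230,227),.169),P(A(370,298),.169);print("handle",(h1+h2)/2,np.degrees(np.arctan2(*(h1-h2)[::-1])),np.linalg.norm(h1-h2))
L=np.array([P(A(*q),.133) for q in((214,140),(372,133),(141,280),(225,412),(387,408))])
X=np.vstack([L,m]);f=least_squares(lambda p:np.hypot(*(X-p).T)-.09,[.5,0]);c=f.x
print("carousel",c,f.fun.round(4)); print(np.degrees(np.arctan2(*(X-c).T[::-1])).round(1))
for z in(.038,):
  q=[P(A(*k),z) for k in((50,95),(500,48),(90,548),(558,500))]; print("corners",q)
  print(np.degrees(np.arctan2(*(q[0]-q[2])[::-1])),np.degrees(np.arctan2(*(q[1]-q[3])[::-1])),np.degrees(np.arctan2(*(q[2]-q[3])[::-1]))-90)
def tri(a,b):
  r=least_squares(lambda p:np.r_[px(t,p)-a,px(s,p)-b],[.4,.3,.1]);return r.x.round(4),r.fun.round(1)
print("brush top",P(B(97,125),.186),pt(s,*S(533,45),.186)[:2],tri(B(97,125),S(533,45)))
print("holder",P(B(180,150),.085),pt(s,*S(518,292),.085)[:2],tri(B(180,150),S(518,292)))
print("tri mouth side",px(s,[*m,.118]),px(s,[*c,.169]))
o=observe();print(R.from_rotvec(o["ee_rot"]).as_matrix().round(3))
```

```text
mouth [ 0.5578 -0.1064]
handle [ 0.55335 -0.01835] 63.22507511135448 0.08546309144888219
carousel [ 0.55342838 -0.01805705] [-0.0001 -0.0005 -0.0009 -0.0011  0.0006 -0.0015]
[  33.1  -26.9   93.4  152.6 -147.2  -87.2]
corners [array([0.6773, 0.1383]), array([ 0.7091, -0.1411]), array([0.3994, 0.107 ]), array([ 0.4297, -0.1737])]
6.426167025777457 6.655099423421061 6.160904903985255
brush top [0.4829 0.3112] [0.48325771 0.31429301] (array([0.4832, 0.3119, 0.1837]), array([ 0. , -0.1,  0. ,  0. ]))
holder [0.4823 0.3101] [0.48275512 0.31516684] (array([0.4828, 0.3113, 0.0807]), array([ 0. , -0.1,  0. ,  0. ]))
tri mouth side [328.26586331 217.20756048] [326.67420254 219.25414163]
[[ 0.948  0.317 -0.   ]
 [ 0.317 -0.948  0.001]
 [-0.    -0.001 -1.   ]]
```

drive_tool(steps=[[0,10,30,30,0],[0,10,30,30,0],[0,10,30,30,0],[0,10,30,30,0],[0,10,30,30,0],[0,15,35,0,0.05],[0,15,35,0,0.05],[0,15,35,0,0.05],[0,15,35,0,0.05],[0,15,35,0,0.05],[0,15,35,0,0.05],[0,15,35,0,0.05],[0,15,35,0,0.05],[0,15,35,0,0.05],[0,15,35,0,0.05],[0,15,35,0,0.05],[0,15,35,0,0.05],[0,15,35,0,0.05],[0,15,35,0,0.05],[0,15,35,0,0.05]], grip_force=30)

```text
clock: 1.87
position: [0.4713, 0.0774, 0.3702]
ee_rot: [2.699, 1.608, 0.0]
force: [1.1, 0.4, -0.7]
width: 1.0
gripper_force: 0.0
```

drive_tool(steps=[[0,2,33,0,0],[0,2,33,0,0],[0,2,33,0,0],[0,2,33,0,0],[0,2,33,0,0],[0,0,33,0,0],[0,0,31,0,0],[0,0,0,-40,0],[0,0,0,-40,0],[0,0,0,-30,0],[0,0,0,0,0],[0,0,0,0,0],[0,0,0,0,0]])

```text
clock: 2.95
position: [0.4817, 0.3053, 0.2621]
ee_rot: [-2.7, -1.605, -0.003]
force: [-0.4, 0.8, 0.2]
width: 1.003
gripper_force: 0.0
```

Run:
```python
from h import *
o=observe();print(o["position"],o["joints"].round(2))
c=snap("side","pics/s1.png");cv2.imwrite("pics/s1c.png",cv2.resize(c["image"][200:460,240:460,::-1],None,fx=2.3,fy=2.3))
```

```text
[0.48170385 0.3053315  0.26208991] [-0.14  0.41 -0.72  1.62  0.29  1.22 -1.42]
```

View pics/s1c.png

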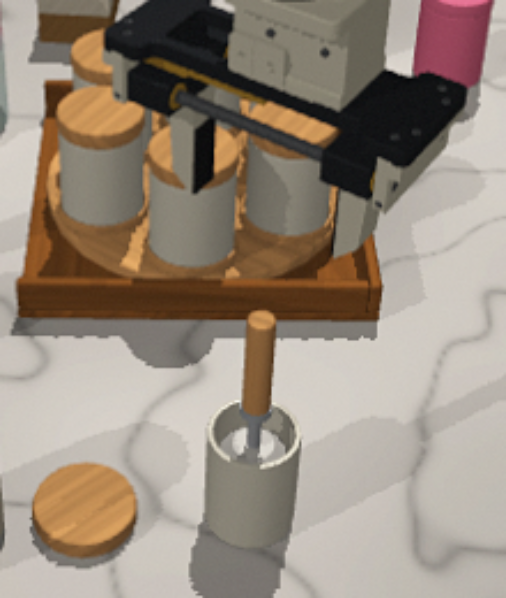

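drive_tool(steps=[[0,1,6,0,0],[0,0,0,0,0],[0,0,0,-30,0],[0,0,0,-30,0],[0,0,0,-30,0],[0,0,0,-25,0],[0,0,0,-20,0],[0,0,0,0,0],[0,0,0,0,0]])

```text
clock: 3.75
position: [0.482, 0.3109, 0.1254]
ee_rot: [-2.7, -1.606, 0.001]
force: [-0.6, 0.3, 0.3]
width: 0.998
gripper_force: 0.0
```

drive_tool(steps=[[1,0,0,0,0],[1,0,0,0,0],[1,0,0,0,0],[1,0,0,0,0],[1,0,0,0,0],[1,0,0,0,0],[1,0,0,0,0],[1,0,0,0,0],[1,0,0,0,0],[1,0,0,0,0]], grip_force=35)

```text
clock: 4.58
position: [0.482, 0.3106, 0.1251]
ee_rot: [2.7, 1.605, -0.0]
force: [-0.6, -0.3, -0.5]
width: 0.325
gripper_force: 0.0
```

drive_tool(steps=[[1,0,0,0,0],[1,0,0,0,0],[1,0,0,0,0],[1,0,0,0,0],[1,0,0,0,0],[1,0,0,0,0]])

```text
clock: 5.08
position: [0.482, 0.3106, 0.125]
ee_rot: [2.7, 1.605, -0.0]
force: [0.0, 1.0, -0.8]
width: 0.2
gripper_force: 35.0
```

drive_tool(steps=[[1,0,0,15,0],[1,0,0,25,0],[1,0,0,35,0],[1,0,0,35,0],[1,0,0,35,0],[1,0,0,30,0],[1,0,0,20,0],[1,0,0,0,0],[1,0,0,0,0]])

```text
clock: 5.83
position: [0.4823, 0.311, 0.321]
ee_rot: [2.7, 1.605, 0.003]
force: [-0.2, -0.8, -2.7]
width: 0.204
gripper_force: 35.0
```

drive_tool(steps=[[1,3,-15,0,0],[1,6,-30,0,0],[1,6,-30,0,0],[1,6,-30,0,0],[1,6,-30,0,0],[1,6,-30,0,0],[1,6,-30,0,0],[1,6,-30,0,0],[1,6,-30,0,0],[1,6,-30,0,0],[1,6,-30,0,0],[1,6,-30,0,0],[1,5,-30,0,0],[1,3,-30,0,0],[1,0,-25,0,0],[1,0,-15,0,0],[1,0,0,0,0],[1,0,0,0,0],[1,0,0,0,0]])

```text
clock: 7.42
position: [0.5586, -0.1332, 0.3191]
ee_rot: [-2.698, -1.606, 0.001]
force: [-0.6, 1.1, -0.8]
width: 0.203
gripper_force: 35.0
```

Run:
```python
from h import *
o=observe();print(o["position"],o["joints"].round(2),o["force"].round(2))
a=snap("top","pics/t2.png")["image"][200:310,300:420,::-1]
c=snap("side","pics/s2.png");b=c["image"][60:290,240:400,::-1]
print(px(c,[*o["position"][:2],o["position"][2]-.119]))
o=np.zeros((460,800,3),np.uint8);a=cv2.resize(a,None,fx=4,fy=4);b=cv2.resize(b,None,fx=2,fy=2);o[:440,:480]=a;o[:,480:]=b
cv2.imwrite("pics/c2.png",o)
```

```text
[ 0.55859241 -0.13318146  0.31909358] [ 0.56  0.35 -0.58  1.52  0.2   1.33 -0.54] [-0.64  1.05 -0.79]
[330.12103222 175.70283855]
```

View pics/c2.png

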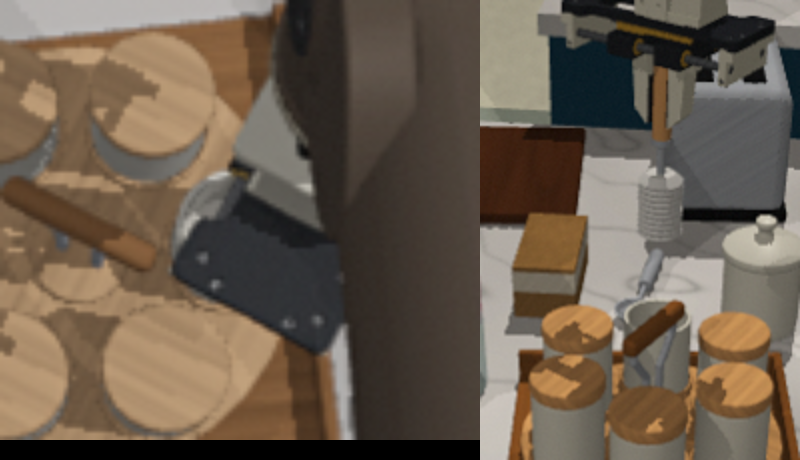

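The brush hangs upright. Its bristle end shows at (330,177), against a predicted (330,176), so the brush-to-tool offset holds. I went 26 mm too far in y, so I'm moving back before descending.

drive_tool(steps=[[1,0,16,0,0],[1,0,10,0,0],[1,0,0,0,0],[1,0,0,0,0],[1,0,0,0,0]])

```text
clock: 7.93
position: [0.5591, -0.1085, 0.3202]
ee_rot: [2.7, 1.606, -0.0]
force: [0.4, -0.8, -1.9]
width: 0.201
gripper_force: 35.0
```

drive_tool(steps=[[1,0,0,-30,0],[1,0,0,-30,0],[1,0,0,-20,0],[1,0,0,-20,0],[1,0,0,-20,0],[1,0,0,-15,0],[1,0,0,0,0],[1,0,0,0,0]])

```text
clock: 8.6
position: [0.5587, -0.109, 0.1848]
ee_rot: [-2.7, -1.604, 0.002]
force: [0.2, -0.6, -0.6]
width: 0.202
gripper_force: 35.0
```

drive_tool(steps=[[1,0,1,-12,0],[1,0,0,-8,0],[1,0,0,-4,0],[1,0,0,0,0],[1,0,0,0,0]])

```text
clock: 9.02
position: [0.559, -0.1073, 0.1611]
ee_rot: [-2.7, -1.605, 0.0]
force: [0.5, 0.0, -0.9]
width: 0.202
gripper_force: 35.0
```

drive_tool(steps=[[1,0,0,-2,0],[1,0,0,0,0],[1,0,0,-1,0],[1,0,0,0,0]])

```text
clock: 9.35
position: [0.5591, -0.1074, 0.1582]
ee_rot: [2.7, 1.605, 0.0]
force: [-0.2, -0.1, -1.0]
width: 0.201
gripper_force: 35.0
```

drive_tool(steps=[[1,0,0,-1,0],[1,0,0,0,0],[1,0,0,-1,0],[1,0,0,0,0]])

```text
clock: 9.68
position: [0.5591, -0.1073, 0.1561]
ee_rot: [2.7, 1.605, 0.0]
force: [0.6, 0.7, -0.6]
width: 0.199
gripper_force: 35.0
```

drive_tool(steps=[[1,0,0,-1,0],[1,0,0,0,0],[1,0,0,0,0]])

```text
clock: 9.93
position: [0.5599, -0.1073, 0.156]
ee_rot: [2.699, 1.605, 0.003]
force: [1.1, 0.3, 5.5]
width: 0.197
gripper_force: 35.0
```

The bristles touch the floor at z = 0.156 (5.5 N). Now up, and two more strokes.

drive_tool(steps=[[1,0,0,12,0],[1,0,0,25,0],[1,0,0,25,0],[1,0,0,20,0],[1,0,0,12,0],[1,0,0,0,0],[1,0,0,0,0]])

```text
clock: 10.52
position: [0.5591, -0.1074, 0.2497]
ee_rot: [2.7, 1.605, 0.001]
force: [-0.1, -0.2, -1.9]
width: 0.2
gripper_force: 35.0
```

drive_tool(steps=[[1,0,0,-20,0],[1,0,0,-25,0],[1,0,0,-20,0],[1,0,0,-15,0],[1,0,0,-8,0],[1,0,0,-4,0],[1,0,0,-2,0],[1,0,0,0,0],[1,0,0,0,0]])

```text
clock: 11.27
position: [0.5599, -0.1071, 0.156]
ee_rot: [2.7, 1.605, 0.003]
force: [0.1, 0.3, 5.7]
width: 0.201
gripper_force: 35.0
```

drive_tool(steps=[[1,0,0,12,0],[1,0,0,25,0],[1,0,0,25,0],[1,0,0,20,0],[1,0,0,12,0],[1,0,0,0,0],[1,0,0,0,0]])

```text
clock: 11.85
position: [0.559, -0.1075, 0.2497]
ee_rot: [2.7, 1.605, 0.001]
force: [-1.0, 0.7, -1.5]
width: 0.202
gripper_force: 35.0
```

drive_tool(steps=[[1,0,0,-20,0],[1,0,0,-25,0],[1,0,0,-20,0],[1,0,0,-15,0],[1,0,0,-8,0],[1,0,0,-4,0],[1,0,0,-2,0],[1,0,0,0,0],[1,0,0,0,0]])

```text
clock: 12.6
position: [0.5598, -0.1071, 0.156]
ee_rot: [2.7, 1.605, 0.002]
force: [0.0, 0.8, 4.5]
width: 0.203
gripper_force: 35.0
```

drive_tool(steps=[[1,0,0,12,0],[1,0,0,25,0],[1,0,0,30,0],[1,0,0,30,0],[1,0,0,30,0],[1,0,0,25,0],[1,0,0,12,0],[1,0,0,0,0],[1,0,0,0,0]])

```text
clock: 13.35
position: [0.5589, -0.1073, 0.3196]
ee_rot: [2.7, 1.605, 0.001]
force: [-0.5, 0.4, -1.6]
width: 0.199
gripper_force: 35.0
```

drive_tool(steps=[[1,-5,15,0,0],[1,-5,30,0,0],[1,-5,30,0,0],[1,-5,30,0,0],[1,-5,30,0,0],[1,-5,30,0,0],[1,-5,30,0,0],[1,-5,30,0,0],[1,-5,30,0,0],[1,-5,30,0,0],[1,-5,30,0,0],[1,-5,30,0,0],[1,-5,30,0,0],[1,-5,25,0,0],[1,-5,18,0,0],[1,-2,0,0,0],[1,0,0,0,0],[1,0,0,0,0],[1,0,0,0,0]])

```text
clock: 14.93
position: [0.4823, 0.3092, 0.3185]
ee_rot: [2.701, 1.603, -0.002]
force: [-0.7, -0.4, -1.2]
width: 0.201
gripper_force: 35.0
```

drive_tool(steps=[[1,0,1,-20,0],[1,0,0,-30,0],[1,0,0,-30,0],[1,0,0,-25,0],[1,0,0,-25,0],[1,0,0,-20,0],[1,0,0,-20,0],[1,0,0,-12,0],[1,0,0,-6,0],[1,0,0,0,0],[1,0,0,0,0]])

```text
clock: 15.85
position: [0.4825, 0.3117, 0.1318]
ee_rot: [-2.701, -1.605, -0.001]
force: [0.4, -0.2, -1.4]
width: 0.202
gripper_force: 35.0
```

drive_tool(steps=[[1,0,0,-2,0],[1,0,0,-2,0],[1,0,0,0,0],[1,0,0,0,0]])

```text
clock: 16.18
position: [0.4822, 0.3118, 0.1275]
ee_rot: [2.7, 1.605, 0.001]
force: [0.7, 0.9, -1.2]
width: 0.201
gripper_force: 35.0
```

drive_tool(steps=[[1,0,0,-1,0],[1,0,0,-1,0],[1,0,0,0,0],[1,0,0,0,0]])

```text
clock: 16.52
position: [0.482, 0.3117, 0.1251]
ee_rot: [2.7, 1.605, -0.0]
force: [0.5, 0.2, -0.7]
width: 0.199
gripper_force: 35.0
```

drive_tool(steps=[[1,0,0,-1,0],[1,0,0,0,0],[1,0,0,0,0]])

```text
clock: 16.77
position: [0.4822, 0.3119, 0.125]
ee_rot: [2.7, 1.605, 0.001]
force: [-1.2, -1.8, 7.7]
width: 0.201
gripper_force: 35.0
```

Seated (7.7 N). I'll release gradually and rise.

drive_tool(steps=[[0.75,0,0,1,0],[0.6,0,0,0,0],[0.4,0,0,0,0],[0,0,0,0,0],[0,0,0,0,0],[0,0,0,0,0],[0,0,0,0,0],[0,0,0,0,0],[0,0,0,0,0],[0,0,0,0,0],[0,0,0,0,0],[0,0,0,0,0]])

```text
clock: 17.77
position: [0.482, 0.3117, 0.1251]
ee_rot: [2.7, 1.605, 0.0]
force: [0.0, 0.1, 0.5]
width: 0.983
gripper_force: 0.0
```

drive_tool(steps=[[0,0,0,0,0],[0,0,0,0,0],[0,0,0,15,0],[0,0,0,30,0],[0,0,0,30,0],[0,0,0,30,0],[0,0,0,30,0],[0,0,0,20,0],[0,0,-10,0,0],[0,5,-30,0,0],[0,5,-30,0,0],[0,5,-30,0,0],[0,5,-30,0,0],[0,0,0,0,0]])

```text
clock: 18.93
position: [0.5036, 0.1741, 0.2791]
ee_rot: [2.704, 1.592, -0.004]
force: [0.6, -1.2, 0.4]
width: 1.001
gripper_force: 0.0
```

Run:
```python
from h import *
o=observe();print(o["position"],o["width"])
a=snap("top","pics/t3.png")["image"][190:335,150:395,::-1]
b=snap("side","pics/s3.png")["image"][330:445,320:385,::-1]
o=np.zeros((460,800,3),np.uint8);a=cv2.resize(a,None,fx=2,fy=2,interpolation=2);b=cv2.resize(b,None,fx=4,fy=4,interpolation=2);o[:290,:490]=a;o[:,500:760]=b
cv2.imwrite("pics/c3.png",o)
```

```text
[0.50364926 0.17412802 0.27906745] 1.0005512791795153
```

View pics/c3.png

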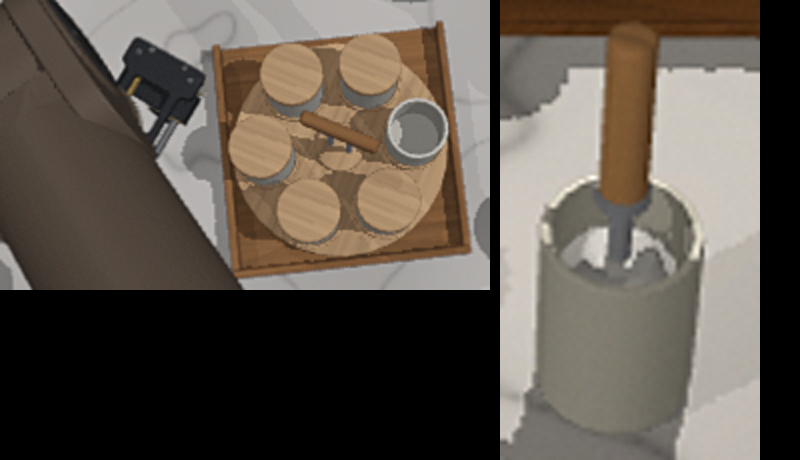

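The brush stands upright in its holder, handle top at (632,35) in the side crop. The carousel hasn't moved: jar at (417,131), bar from (305,116) to (375,146). Next, the handle.

drive_tool(steps=[[0,5,-15,0,0.03],[0,8,-30,0,0],[0,8,-30,0,0],[0,8,-30,0,0],[0,8,-30,0,0],[0,8,-30,0,0],[0,6,-24,0,0],[0,0,-10,0,0],[0,0,0,0,0],[0,0,0,0,0],[0,0,0,0,0]])

```text
clock: 19.95
position: [0.5527, -0.0146, 0.2802]
ee_rot: [-2.673, -1.649, -0.001]
force: [0.4, 0.8, 0.7]
width: 0.998
gripper_force: 0.0
```

drive_tool(steps=[[0,1,-3,0,0],[0,0,0,-25,0],[0,0,0,-30,0],[0,0,0,-30,0],[0,0,0,-25,0],[0,0,0,-20,0],[0,0,0,-8,0],[0,0,0,0,0],[0,0,0,0,0]])

```text
clock: 20.7
position: [0.5544, -0.0195, 0.1428]
ee_rot: [-2.675, -1.647, -0.001]
force: [0.5, -0.4, 0.3]
width: 1.0
gripper_force: 0.0
```

drive_tool(steps=[[1,0,0,0,0],[1,0,0,0,0],[1,0,0,0,0],[1,0,0,0,0],[1,0,0,0,0],[1,0,0,0,0],[1,0,0,0,0],[1,0,0,0,0],[1,0,0,0,0],[1,0,0,0,0],[1,0,0,0,0],[1,0,0,0,0],[1,0,0,0,0],[1,0,0,0,0],[1,0,0,0,0],[1,0,0,0,0]], grip_force=20)

```text
clock: 22.03
position: [0.5521, -0.0187, 0.142]
ee_rot: [-2.672, -1.647, 0.003]
force: [-7.1, 4.2, 5.5]
width: 0.178
gripper_force: 20.1
```

drive_tool(steps=[[1,-2,1,0,0],[1,0,0,0,0],[1,0,0,0,0]])

```text
clock: 22.28
position: [0.5522, -0.0187, 0.142]
ee_rot: [-2.675, -1.646, -0.001]
force: [1.2, 4.0, -2.4]
width: 0.17
gripper_force: 20.0
```

drive_tool(steps=[[1,0,0,0,0.02],[1,0,0,0,0.04],[1,0,0,0,0.06],[1,0,0,0,0.08],[1,0,0,0,0.08],[1,0,0,0,0.08],[1,0,0,0,0.08],[1,0,0,0,0.08],[1,0,0,0,0.08],[1,0,0,0,0.08],[1,0,0,0,0.06],[1,0,0,0,0.04],[1,0,0,0,0.02],[1,0,0,0,0],[1,0,0,0,0]], grip_force=40)

```text
clock: 23.53
position: [0.553, -0.0188, 0.1421]
ee_rot: [1.822, 2.559, 0.003]
force: [5.3, 4.8, -7.5]
width: 0.172
gripper_force: 40.0
```

drive_tool(steps=[[1,1,1,0,0.02],[1,0,0,0,0.04],[1,0,0,0,0.06],[1,0,0,0,0.08],[1,0,0,0,0.08],[1,0,0,0,0.08],[1,0,0,0,0.08],[1,0,0,0,0.08],[1,0,0,0,0.08],[1,0,0,0,0.08],[1,0,0,0,0.06],[1,0,0,0,0.04],[1,0,0,0,0.02],[1,0,0,0,0.03],[1,0,0,0,0],[1,0,0,0,0],[1,0,0,0,0]])

```text
clock: 24.95
position: [0.5536, -0.0181, 0.1421]
ee_rot: [0.635, 3.076, 0.002]
force: [3.4, 3.5, -4.7]
width: 0.171
gripper_force: 40.0
```

Run:
```python
from h import *
o=observe();r=o["ee_rot"];print(o["position"],np.degrees(2*np.arctan2(r[1],r[0]))%360,o["force"],o["width"],o["joints"].round(2))
a=snap("top","pics/t4.png")["image"][190:335,245:395,::-1]
b=snap("side","pics/s4.png")
cv2.imwrite("pics/c4.png",cv2.resize(a,None,fx=4,fy=4,interpolation=2))
```

```text
[ 0.55362298 -0.01807264  0.14206521] 156.67383354031287 [ 3.39317497  3.54145818 -4.7412517 ] 0.17098259968380866 [ 0.62  0.62 -1.01  1.8   0.6   1.07  0.56]
```

View pics/c4.png

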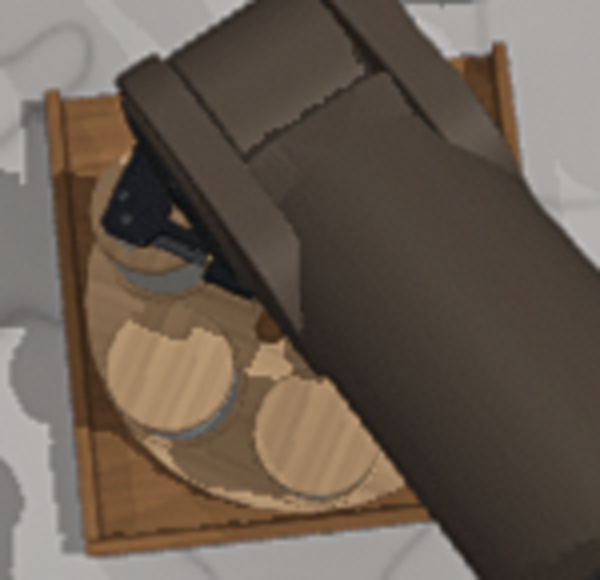

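The arm hides the open jar from above, but two lids show, at (170,373) and (316,437). I'll look at the side view too.

Run:
```python
from h import *
t=get_image("top");s=get_image("side")
c=np.array([.5532,-.0181])
for q in((170,373),(316,437)):
  p=pt(t,245+q[0]/4-.4,190+q[1]/4-.4,.133)[:2]-c; print(np.hypot(*p),np.degrees(np.arctan2(p[1],p[0])))
a=np.radians(6.4);j=[*(c+.09*np.array([np.cos(a),np.sin(a)])),.118];print(px(s,j))
cv2.imwrite("pics/c5.png",cv2.resize(s["image"][160:350,200:430,::-1],None,fx=3,fy=3,interpolation=2))
```

```text
0.09178277621379419 128.51728386625697
0.0927128038793541 -174.0010008538266
[279.63656146 241.00498775]
```

View pics/c5.png

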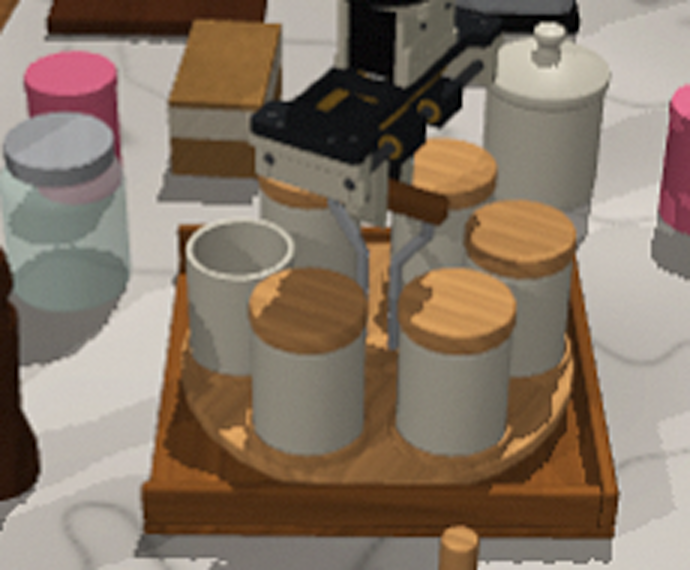

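The side view shows the open jar's mouth at about (280,243), pointing out of the open front, against a predicted (280,241). The bar angle of 156.7° puts the jar at 6.7°, and the tray is turned about 6.4°. I'll firm up the grip and hand in.

drive_tool(steps=[[1,0,0,0,0],[1,0,0,0,0],[1,0,0,0,0],[1,0,0,0,0],[1,0,0,0,0],[1,0,0,0,0]], grip_force=55)

```text
clock: 25.65
position: [0.5536, -0.0181, 0.142]
ee_rot: [0.635, 3.076, 0.001]
force: [3.4, 3.4, -6.5]
width: 0.173
gripper_force: 55.0
```

Run:
```python
from h import *
o=observe();r=o["ee_rot"];print(o["position"],np.degrees(2*np.arctan2(r[1],r[0]))%360,o["force"],o["gripper_force"])
print(arm.sign_off())
```

```text
[ 0.55360278 -0.01813066  0.14203208] 156.6586621646986 [ 3.37298931  3.35025854 -6.53196969] 54.997485280036926
the job is handed in; nothing more can be done
None
```

The job is handed in: the open jar got three full strokes to the bottom, the brush stands upright in its holder, and the carousel is turned so the jar faces out of the open front to within about 1° by my measurements, with the handle still gripped at 55 N.

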